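# Close the olive pot for the night

## Robot

A 6-joint arm with a two-finger parallel gripper is mounted at the origin on the work surface. World frame = base frame: x ahead of the robot, y to its left, z up, the work surface at z = 0. Lengths are in mm, angles in rad, forces in N, time in s.
With the tool pointing down it reaches from about 425 to 950 mm from the base axis. Payload 14.7 kg.
Tool frame: the origin (TCP) lies at the very end of the fingers, on their centre line; the grasp point (between the pads) lies 19 mm behind it (ctrl.grip_point_offset is the distance from the TCP to the grasp point, in mm); z points along the fingers, y is the line along which they close (so a half turn about z gives the same grasp; the last joint's range is limited). The gripper opens to 85 mm and grips with 20 to 120 N. Pads are 22 mm wide; open, the fingers measure 114 mm over their backs; the gripper's body (76 mm by 85 mm) begins 54 mm behind the grasp point. The pads swing forward as they close: fully open they stand 13 mm farther back than shut.
Start: joints at [-1.391, 0.48, 1.596, -0, 1.065, -0.047], TCP at [146.176, -633.344, 206.497] pointing down, gripper open.
Joint ranges: [-2.75, 2.75], [-0.82, 2.05], [0.23, 2.67], [-1.56, 4.7], [0.09, 2.69], [-2.92, 2.92]. Speed limits (rad/s): [1.89, 1.89, 2.39, 3.01, 3.01, 3.01].

## Interface

Orientations are given as a 3x3 rotation matrix whose columns are the frame's x, y, z axes.
In Python, from plant import ctrl gives the robot as it stands.
- The arm moves only by the tool apply_moves, never from a script. Its argument "targets" is a list that holds one entry, the list of rows, each a list of 6 numbers: the shift along the world's x, y, z each as a share of 0.02 m, from -1 to 1, then the turn, a rotation vector about the world's x, y, z each as a share of 45 degrees, from -1 to 1. A call has 1 to 8 rows; each row shifts and turns the commanded pose from where the row before left it; what a row does not reach is not made up. A row lasts 1/8 s, in which the tool goes at most 62.5 mm and 10.7 degrees, less where a joint would pass 70% of its speed; a pose out of reach is approached as far as the arm can. A call with a number of a shift or a turn outside -1 to 1 is refused whole. A call with a gripper value outside its range is refused whole. "jaw" is the closure, from 0 (fully open) to 1 (shut), set as the call begins (left out, the last holds). The fingers move at their own pace and stop on an object; "newtons" is the grip in N (left out, the last holds). Time passes only in rows, so rows that do not move let the fingers close. It gives the time, the measured TCP pose, the force, the opening and the grip force at its end, in the units of the state.
- ctrl.get_obs(): the state, without advancing time (a new reading comes with each control period).
- ctrl.snapshot(name): name is "scene" or "top" or "wrist"; returns a dict with "frame" (384x512x3 uint8, red, green, blue), "range_z" (384x512 float32, mm along the optical axis (not along the pixel's ray), 0 where there is no reading), "camera_matrix" (3x3 intrinsics, pixels), "D" ([k1, k2, p1, p2, k3] as OpenCV has them; the pictures are not rectified), "pose" (4x4, takes a point from camera to world coordinates). Camera axes: x right, y down, z forward; pixel columns grow to the right and rows downward; lengths in mm; the calibration is good to about 2 mm. A picture is of the moment at which its call begins.
- ctrl.close_job(): hands the job in; it is judged then, once.
The state is a dict: "time_s": time; "q": joint angles; "joint_velocities": joint speeds; "joint_efforts": joint torques, N m; "tcp_pos": TCP position; "tcp_rot": TCP orientation; "contact_force": force on the tool from outside, world axes, zero at the start; "wrist_torque": the same for the moment, N m; "width": finger opening in mm; "grasp_force": force on a finger pad.
Only numpy, scipy, OpenCV 4.12 (cv2) and the standard library are available. Lean on these libraries where they do the work, as an engineer would, in place of code of your own. Each camera call takes 0.05 s, during which the arm holds its last target. There are 200 camera calls.

## Task

Close up the olive pot that stands under the buffet's lamp bar: lift the ladle out of it and hang it by its ring on the free hook of the utensil rack, then put the green lid on the pot and press it down until it snaps home and lies level, with its brim on the pot's rim all round. Do not bump the lamp bar, and leave the other things on the counter where they are.

Things in the scene. Friction and masses are not known exactly. Their poses are not given: they have to be found in the camera images.
- pot: Open olive pot, left or right of two: upright steel cylinder, outer diameter 144, height 120, wall 3, fixed to the counter; black collar (diameter 153) round the mouth; olives form a firm flat bed 55 above its base. Origin: centre of its underside, on the counter; z up.
- pot_mouth (a point): Centre of the olive pot's mouth, at rim height (120 above the counter). Just inside the mouth four black sprung nubs, 90 degrees apart and 5 below the rim, stick in to 61 from the axis. The lid centres itself on them, resting with its brim about 11 above the rim; a push of some 6 to 10 N down at its middle snaps it past them, and it then holds itself.
- ladle: Steel ladle, about 120 g, 210 high, standing upright on the olives in the pot. Origin: centre of the underside of its flat cup (diameter 54, height 34); z up. A straight stem, 12 wide in y, 8 thick in x, stands 30 from the cup's axis on the ladle's -x side (towards the robot, give or take 0.5 rad) and rises to 167 above the origin, with a ring on top. Hung, it leans about 10 degrees.
- ladle_ring (a point): Centre of the ring on the ladle's stem: 186 above and 30 to the -x side of the ladle's origin, straight above the stem. Ring of 6 mm round wire, inner diameter about 34, outer 48, in the ladle's y-z plane: its opening faces along the ladle's x.
- rack: Steel utensil rack, fixed, at the right: rail 190 long along its y, 278 high, on two posts. Origin: on the counter under the rail's middle. Two hooks of 7 mm bar stick out to -x (towards the robot): the free one 50 to +y of the middle; the other, 125 further to -y, carries a skimmer (part of the rack).
- hook_seat (a point): Low point of the free hook, where a ring comes to rest: top of the bar, 55 out from the rail, 275.5 above the counter. Axes as the rack's. The hook runs out along -x, nearly level, to this point, then turns up over the last 13; the top of its tip is 288 above the counter.
- lid: Green plastic lid, about 80 g, lying right way up on a light wooden board (200 square, 30 thick) at the left. Origin: centre of its underside; z up. Tapered plug below (diameter 112 at the bottom, 128 at 10 height), brim disc of diameter 156 from 21 to 25 above the origin, and on it a solid upright grip bar 64 long in x, 16 wide in y, top 58 above the origin; grip it across y.
- lid_brim (a point): Centre of the underside of the lid's brim, 21 above the lid's origin. When the lid is home it coincides with pot_mouth.
- gantry: Fixed lamp bar over the middles of both pots: 50 deep in x, 560 long in y, from 356 to 395 above the counter, on arms from two posts 170 behind it (+x) and 200 to either side; narrow glass shelf behind the bar. Origin: on the counter below the bar's middle; x away from the robot. An upright tool does not fit over the pots: lean it in from the robot's side.
- pot_closed: Neighbouring pot of the same kind beside the olive pot, already closed with a yellow lid: brim on the rim, top of its grip bar 157 above the counter. Origin: centre of its underside. Fixed.
- shaker: White salt shaker, diameter 42, 72 high, standing on the counter in front. Origin: centre of its underside. Leave alone.
- spoon: Steel spoon, 190 long, lying on the counter in front. Origin: under its middle. Leave alone.
- oil_bottle: Amber glass oil bottle, diameter 62, 210 high, at the back left. Origin: centre of its underside. Leave alone.
Things that resemble listed ones, but are neither listed nor needed, are in the scene too. What is shaped like the ladle but turquoise is not meant.

How it is judged (in metres and radians):
On the way, in this order (a step that is already met when the one before it is completed fails the run):
1. the ladle hangs by its ring on the free hook, let go (distance between ladle_ring and hook_seat below 0.026 m and height (world z) of ladle_ring above 0.245 m and contact force between ladle and rack above 0.3 N and contact force between ladle and the fingers below 0.05 N), for 0.2 s.
2. the lid is home on the olive pot, level, its brim on the rim (horizontal distance between lid_brim and pot_mouth below 0.006 m and z of lid_brim in the frame of pot_mouth between -0.003 and 0.0035 m and angle between lid's own z axis and vertical below 0.035 rad), for 0.2 s.
At the end, for the whole second after the job is handed in: Ladle on the free hook: ring centre within 26 mm of hook_seat and above 245 mm, carried by the rack, nearly still. Green lid home on the olive pot: brim centre within 6 mm sideways of the mouth's centre and within 3.5 mm of rim height, tilt under 0.035 rad, still (all of step 1 and all of step 2 and linear speed of ladle below 0.06 m/s and linear speed of lid below 0.02 m/s); the robot touches nothing.
It fails at once if the shaker, spoon or oil bottle is pushed more than 25 mm from its place (distance of any of shaker, spoon, oil_bottle from where it was at the start of the episode above 0.025 m).
It fails at once if the lamp bar or its posts are bumped with more than 6 N (contact force between gantry and anything else above 6 N).
It also fails if it takes over 64 s, if anything falls off the work surface, if the arm or the gripper's body presses on something with over 40 N, if the wrist force passes 120 N, or if a joint passes its speed limit or range.

## Working session

There is one attempt and no reset: what is moved stays moved. The work goes in short steps, Python scripts to look and compute and a tool call to move; the robot and the scene stay as the last step left them, time stands still between calls to the robot, and variables do not carry over. Pictures are saved under pics/ and viewed, at most 10 in all, crops included, and the job is handed in when it is done.

Besides the shell and the picture viewer there is one more tool, called in YAML: its name, and indented under it one key for each argument. apply_moves: Moves the arm, as the interface text tells. Shift numbers are shares of 0.02 m and turn numbers shares of 45 degrees, none past 1 either way. Its arguments: {"type":"object","properties":{"targets":{"type":"array"},"jaw":{"type":"number"},"newtons":{"type":"number"}},"required":["targets"]}

```bash
mkdir -p pics; ls; cat > h.py <<'E'
import numpy as np, cv2
from plant import ctrl
def snap(n,save=None):
    s=ctrl.snapshot(n)
    np.savez(f'/tmp/{n}.npz',**{k:np.array(v) for k,v in s.items()})
    if save: cv2.imwrite(f'pics/{save}.png',np.array(s['frame'])[:,:,::-1])
    return s
def load(n): return dict(np.load(f'/tmp/{n}.npz'))
def cloud(s):
    h,w=s['range_z'].shape
    u,v=np.meshgrid(np.arange(w),np.arange(h))
    p=cv2.undistortPoints(np.stack([u,v],-1).reshape(-1,1,2).astype(np.float64),np.array(s['camera_matrix']),np.array(s['D'])).reshape(h,w,2)
    z=s['range_z'].astype(float)
    P=np.stack([p[...,0]*z,p[...,1]*z,z],-1)
    T=np.array(s['pose']); W=P@T[:3,:3].T+T[:3,3]
    W[z==0]=np.nan
    return W
E
python3 - <<'E'
from h import *
a=snap('scene'); b=snap('top'); 
cv2.imwrite('pics/a.png',np.hstack([cv2.resize(x['frame'],(800,600))[:,:,::-1] for x in [a]]))
cv2.imwrite('pics/b.png',np.hstack([cv2.resize(x['frame'],(800,600))[:,:,::-1] for x in [b]]))
o=ctrl.get_obs();print(o)
for s in (a,b): print(np.round(s['pose'],2),s['camera_matrix'])
E
```

```text
pics
{'time_s': 0.1, 'q': array([-1.39058030e+00,  4.80761639e-01,  1.59679371e+00, -3.51421972e-05,
        1.06510343e+00, -4.66009972e-02]), 'joint_velocities': array([ 5.11531187e-04, -1.94622066e-03, -2.78227259e-03,  4.85695604e-05,
        5.48137074e-04,  6.21098903e-04]), 'joint_efforts': array([ 7.37079245e-04, -9.52254081e+01, -4.31039643e+01,  4.18459217e-05,
        5.31808793e-03, -3.35123204e-06]), 'tcp_pos': array([ 146.10873356, -632.9689637 ,  205.94783439]), 'tcp_rot': array([[ 9.74383278e-01,  2.24893705e-01, -2.21340312e-04],
       [ 2.24893813e-01, -9.74382720e-01,  1.04334824e-03],
       [ 1.89722760e-05, -1.06639914e-03, -9.99999431e-01]]), 'contact_force': array([ 0.34387414,  0.24936604, -0.32597177]), 'wrist_torque': array([ 0.00568823,  0.07389995, -0.03288428]), 'grasp_force': 0.0, 'width': 85.56218601665955}
[[ 9.9000e-01 -8.0000e-02  1.1000e-01  3.6167e+02]
 [-1.3000e-01 -6.6000e-01  7.4000e-01 -8.8673e+02]
 [ 1.0000e-02 -7.5000e-01 -6.6000e-01  9.8175e+02]
 [ 0.0000e+00  0.0000e+00  0.0000e+00  1.0000e+00]] [[387.84356347   0.         255.37799827]
 [  0.         387.84356347 190.96771281]
 [  0.           0.           1.        ]]
[[ 1.00000e-02 -9.90000e-01  1.30000e-01  2.55550e+02]
 [-1.00000e+00 -1.00000e-02  1.00000e-02  1.04200e+01]
 [-1.00000e-02 -1.30000e-01 -9.90000e-01  1.71427e+03]
 [ 0.00000e+00  0.00000e+00  0.00000e+00  1.00000e+00]] [[441.32839243   0.         264.03875145]
 [  0.         441.32839243 190.57759771]
 [  0.           0.           1.        ]]
```

View pics/a.png

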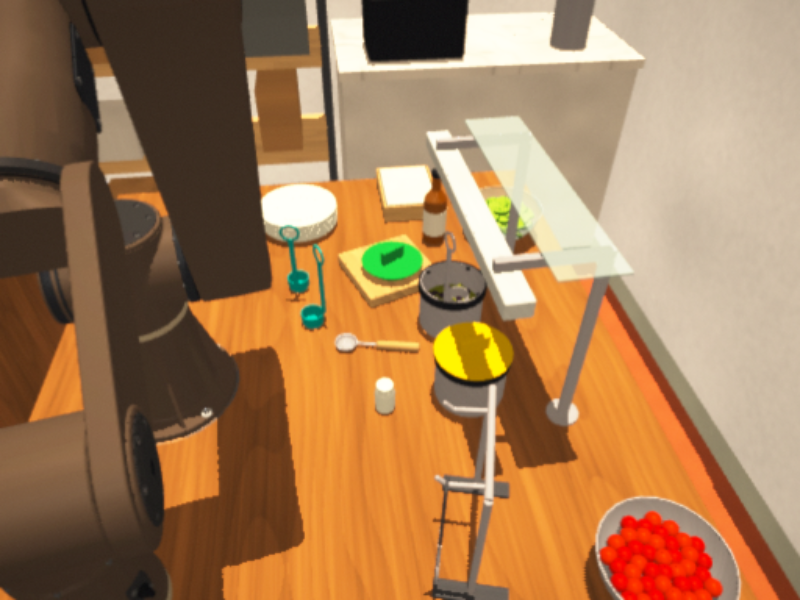

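View pics/b.png

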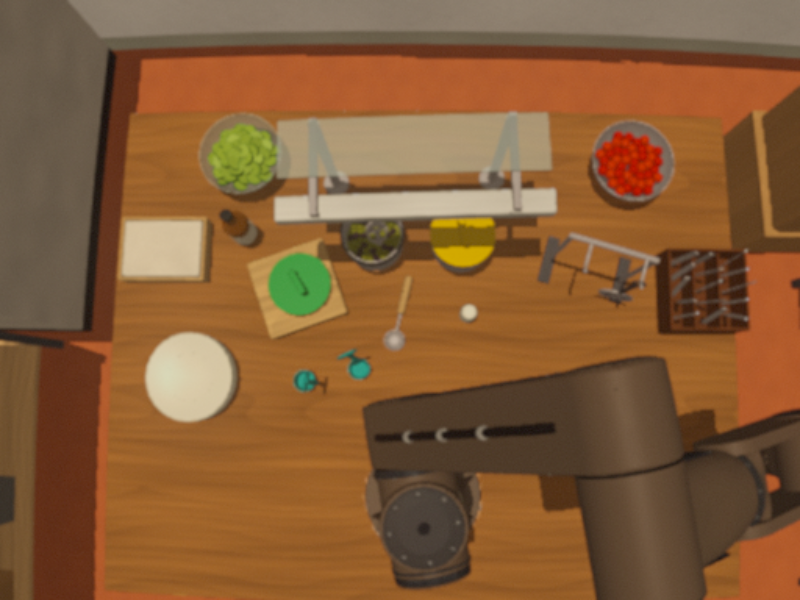

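The scene picture shows the olive pot at about (452,295) with the ladle's ring at (450,243). The green lid on its board is at (393,260), the rack at (475,510) with its free hook at about (465,408), and the closed pot at (472,360). In the top view the same things are at pot (373,238), lid (300,285), rack (600,265) and bar (415,205). The two turquoise ladles at (290,260) and (318,290) are decoys. The steel ladle standing in the olive pot is the one meant.

```bash
cat > m.py <<'E'
from h import *
from scipy.optimize import least_squares
def circ(p):
    c=p.mean(0); r=least_squares(lambda q:np.hypot(p[:,0]-q[0],p[:,1]-q[1])-q[2],[*c,70],loss='soft_l1',f_scale=2).x
    return r
def rect(p):
    (c,s,a)=cv2.minAreaRect(p.astype(np.float32)); return np.round(c,1),np.round(s,1),round(a,1)
def box(W,x,y,z):
    return (W[...,0]>x[0])&(W[...,0]<x[1])&(W[...,1]>y[0])&(W[...,1]<y[1])&(W[...,2]>z[0])&(W[...,2]<z[1])
E
python3 - <<'E'
from m import *
for n in ('top','scene'):
    s=load(n);W=cloud(s);F=s['frame'];H=cv2.cvtColor(F,cv2.COLOR_RGB2HSV)
    print(n)
    k=384/600
    px=lambda u,v:np.round(W[int(v*k),int(u*k)],0)
    if n=='top': print('pot',px(373,268),'lid',px(320,300),'bar',px(300,210),px(540,200),'yel',px(462,255),'rack',px(620,250),'shk',px(469,312),'bott',px(232,220),'board',px(280,325))
    else: print('ring',px(450,236),'bar',px(460,190),px(515,300),'rail',px(490,440),'hook',px(463,408),px(448,407),'pot',px(452,270))
    g=(H[...,0]>45)&(H[...,0]<75)&(H[...,1]>150)&box(W,(300,800),(50,500),(35,100))
    b=g&(W[...,2]<65);print('brim',circ(W[b][:,:2]) ,np.nanmedian(W[b],0), rect(W[b][:,:2]))
    t=g&(W[...,2]>78);print('bar',t.sum(),W[t].mean(0),rect(W[t][:,:2]))
    m=box(W,(450,900),(-150,400),(350,405));print('gantry',m.sum(),rect(W[m][:,:2]),np.percentile(W[m][:,2],[5,50,95]))
    m=box(W,(400,900),(-650,-150),(265,300));print('rail',m.sum(),rect(W[m][:,:2]))
    np.save(f'/tmp/W{n}.npy',W)
E
```

```text
top
pot [553. 129.  42.] lid [469. 256.  56.] bar [604. 248. 400.] [ 628. -224.  395.] yel [569. -85. 127.] rack [ 552. -414.  283.] shk [ 443. -108.   70.] bott [636. 442. 198.] board [409. 355.  34.]
brim [549.01266957 315.35230316  28.46045048] [533.63994245 321.22321848  56.15746145] (array([535.7, 322. ]), array([76.4, 30.8]), 20.8)
bar 26 [509.11146844 304.00906281  87.77996339] (array([507.9, 304. ]), array([58.3, 16.3]), 33.9)
gantry 2539 (array([625.9,  76.7]), array([ 73.5, 454. ]), 2.0) [376.27656238 395.26137938 400.26974146]
rail 271 (array([ 529., -395.]), array([200.1,  76.6]), 72.3)
scene
ring [695. 462.  -0.] bar [607.  61. 396.] [ 621. -255.  398.] rail [ 557. -410.  286.] hook [ 533. -347.  280.] [ 511. -342.  280.] pot [638. 191. 102.]
brim [510.21559445 309.23090979  57.67678944] [508.72409853 289.813646    58.05926293] (array([510.2, 301.9]), array([147.7, 147.3]), 77.1)
bar 76 [510.12107805 302.7159721   87.64997899] (array([510.3, 305.4]), array([64.1, 18.4]), 33.1)
gantry 1711 (array([637.9,  76.3]), array([ 93.1, 447.1]), 2.3) [372.56002313 396.25260221 399.11196865]
rail 776 (array([ 617.1, -305.6]), array([434.4, 128.8]), 50.2)
```

```bash
python3 - <<'E'
from m import *
for n in ('top','scene'):
    s=load(n);W=np.load(f'/tmp/W{n}.npy');F=s['frame'];H=cv2.cvtColor(F,cv2.COLOR_RGB2HSV)
    print(n)
    g=(H[...,0]>45)&(H[...,0]<80)&(H[...,1]>120)&box(W,(380,640),(180,440),(35,120))
    b=g&(W[...,2]<65)
    c=max(cv2.findContours(b.astype(np.uint8),0,cv2.CHAIN_APPROX_NONE)[0],key=len)[:,0]
    P=W[c[:,1],c[:,0]];print('brim',circ(P[:,:2]),np.median(P[:,2]))
    t=g&(W[...,2]>75);print('bar',t.sum(),W[t].mean(0),rect(W[t][:,:2]))
    bd=box(W,(350,650),(150,460),(22,40));print('board',rect(W[bd][:,:2]),np.median(W[bd][:,2]))
    # pot rim
    for nm,y,zz in (('pot',(20,240),(112,126)),('closed',(-190,15),(115,134))):
        m=box(W,(480,680),y,zz);p=W[m][:,:2]
        if len(p)>20: print(nm,m.sum(),circ(p),rect(p),np.percentile(W[m][:,2],[5,50,95]))
    m=box(W,(480,720),(20,260),(132,300));p=W[m]
    print('ladle',len(p)); 
    for lo in range(130,300,15):
        q=p[(p[:,2]>=lo)&(p[:,2]<lo+15)]
        if len(q): print(lo,len(q),np.round(np.median(q,0)),np.round(q.min(0)),np.round(q.max(0)))
    m=box(W,(440,640),(-560,-280),(265,300));print('rail',m.sum(),rect(W[m][:,:2]))
    q=W[m];
    if n=='top':
        q=q[np.argsort(q[:,1])];print(np.round(q[::5]).astype(int).tolist())
    f=W[box(W,(560,680),(-280,400),(392,405))];
    if len(f): print('gtop',rect(f[:,:2]))
    if n=='scene':
        cv2.imwrite('pics/c.png',np.hstack([cv2.resize(F[130:230,250:350],(400,400),interpolation=2)[:,:,::-1],cv2.resize(F[235:384,250:350][:100],(400,400),interpolation=2)[:,:,::-1]]))
E
```

```text
top
brim [508.80189646 306.19258652  73.40879319] 56.56513829038124
bar 79 [509.62122304 305.75025945  88.15410745] (array([509.9, 306.2]), array([64. , 16.4]), 32.0)
board (array([545.6, 296.6]), array([267.1, 271.4]), 19.8) 30.910274795403097
pot 169 [623.79361947 124.74933869  72.71605814] (array([598.7, 124.1]), array([105.7, 149.4]), 2.1) [113.9130934  120.05522141 124.77526352]
closed 971 [609.39082141 -89.68635228  50.55381467] (array([600.9, -90.6]), array([116.8, 149.7]), 3.2) [118.94310154 125.04344407 130.53335265]
ladle 65
130 3 [602. 108. 142.] [601. 105. 133.] [604. 112. 144.]
145 2 [603. 106. 153.] [602. 104. 149.] [604. 107. 158.]
160 4 [604. 109. 165.] [601. 104. 163.] [605. 111. 169.]
175 3 [603. 106. 184.] [603. 103. 181.] [604. 109. 184.]
190 4 [603. 107. 198.] [602. 102. 191.] [604. 113. 204.]
205 4 [606. 107. 218.] [602. 104. 206.] [610. 112. 220.]
220 19 [605. 107. 228.] [599.  89. 221.] [611. 124. 235.]
235 4 [606. 106. 244.] [599.  85. 236.] [611. 129. 248.]
250 18 [606. 103. 261.] [598.  88. 251.] [611. 126. 265.]
265 4 [605. 108. 267.] [602. 104. 266.] [609
[... 1665 characters left out ...]
1
130 6 [608. 105. 139.] [604. 103. 134.] [611. 107. 144.]
145 11 [606. 106. 151.] [604. 100. 146.] [612. 110. 159.]
160 13 [606. 108. 171.] [603. 103. 160.] [613. 112. 175.]
175 13 [606. 107. 184.] [603. 102. 175.] [613. 114. 189.]
190 12 [607. 105. 198.] [604. 104. 191.] [612. 112. 204.]
205 11 [607. 106. 212.] [604. 101. 207.] [610. 112. 219.]
220 18 [606. 111. 229.] [602.  90. 222.] [612. 126. 234.]
235 14 [607. 109. 243.] [599.  87. 237.] [615. 134. 250.]
250 19 [609.  99. 261.] [600.  90. 250.] [615. 124. 265.]
265 4 [607. 108. 267.] [605. 104. 265.] [609. 114. 269.]
rail 685 (array([ 528.2, -398.8]), array([199.6,  76.8]), 74.1)
gtop (array([639.8,  20.3]), array([ 92. , 558.7]), 2.0)
```

View pics/c.png

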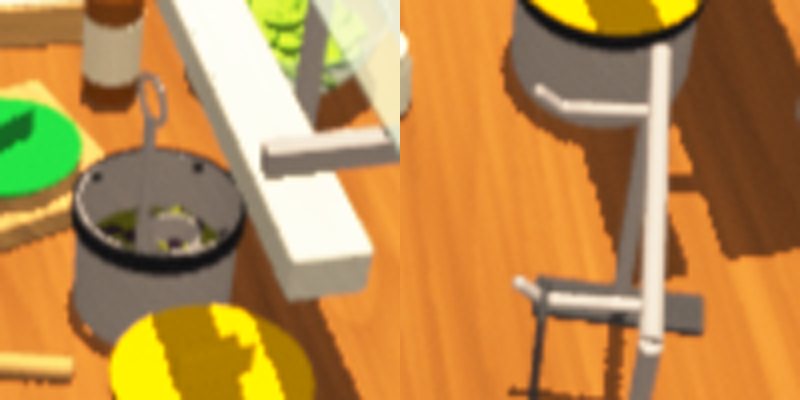

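```bash
cat > plan.py <<'E'
from h import *
from scipy.spatial.transform import Rotation as R
def des(psi,b):
    p,b=np.radians([psi,b])
    z=np.array([np.sin(b)*np.cos(p),np.sin(b)*np.sin(p),-np.cos(b)]); y=-np.array([-np.sin(p),np.cos(p),0])
    return np.stack([np.cross(y,z),y,z],1)
def plan(g,psi,b,off=None):
    "g: wanted grasp point; prints TCP target, shift (in 20mm units), turn (45deg units)"
    o=ctrl.get_obs();D=des(psi,b);off=ctrl.grip_point_offset if off is None else off
    t=np.array(g)+off*D[:,2]
    rv=R.from_matrix(D@np.array(o['tcp_rot']).T).as_rotvec()
    print('t',o['time_s'],'tcp',np.round(o['tcp_pos'],1),'target',np.round(t,1),'shift/20',np.round((t-o['tcp_pos'])/20,2),'turn/45',np.round(np.degrees(rv)/45,3),'q',np.round(o['q'],2))
E
python3 - <<'E'
from m import *; from plan import *
for n in ('top','scene'):
    s=load(n);W=np.load(f'/tmp/W{n}.npy');F=s['frame']
    m=box(W,(570,690),(70,180),(78,96));p=W[m];print(n,'cup',len(p),np.round(p.mean(0)),rect(p[:,:2]))
    r=W[box(W,(580,630),(70,150),(224,268))];c=r[:,:2]-np.median(r[:,:2],0)
    print('ringdir',np.polyfit(r[:,1],r[:,0],1), np.median(r,0), r.min(0),r.max(0))
    lo=box(W,(580,630),(70,150),(60,112));
# cup centre by ray from scene pixel (294,187) at z=89
s=load('scene')
for u,v in ((294,187),(293,186)):
    d=cv2.undistortPoints(np.array([[[u,v]]],float),s['camera_matrix'],s['D']).ravel();T=s['pose']
    r=T[:3,:3]@np.array([*d,1]);c=T[:3,3];print(c+r*(89-c[2])/r[2])
print(ctrl.grip_point_offset)
plan([440,60,280],13,45)
E
```

```text
top cup 38 [633. 118.  87.] (array([634. , 116.3]), array([52.7, 51.2]), 60.8)
ringdir [-2.84799752e-01  6.36262756e+02] [606.18335804 106.92363985 251.2307016 ] [597.98624782  85.48320983 224.31883005] [611.20379767 129.41508486 267.55214171]
scene cup 138 [641. 127.  87.] (array([630. , 124.6]), array([108.8, 119.2]), 89.9)
ringdir [-2.83817986e-01  6.37861573e+02] [607.28308767 105.80625412 244.469888  ] [599.18740956  86.88090908 224.09143996] [615.20461121 134.22131271 267.6369939 ]
[642.7523256  122.02609754  89.        ]
[640.37006498 127.80055652  89.        ]
18.700000000000003
t 0.1 tcp [ 146.1 -633.   205.9] target [452.9  63.  266.8] shift/20 [15.34 34.8   3.04] turn/45 [ 0.224 -0.975 -0.   ] q [-1.39  0.48  1.6  -0.    1.07 -0.05]
```

apply_moves:
  targets:
    - [[0.2,1,0.3,0,0,0],[0.2,1,0.3,0,0,0],[0.3,1,0.3,0,0,0],[0.4,1,0.3,0,0,0],[0.4,1,0.3,0,0,0],[0.4,1,0.3,0,0,0],[0.4,1,0.3,0,0,0],[0.4,1,0.3,0,0,0]]
  jaw: 0

```text
time_s: 1.1
tcp_pos: [200.7, -472.0, 255.0]
tcp_rot: [[0.974, 0.225, 0.0], [0.225, -0.974, -0.0], [0.0, 0.0, -1.0]]
contact_force: [1.1, 0.5, 0.1]
width: 85.3
grasp_force: 0.0
```

apply_moves:
  targets:
    - [[0.4,1,0.1,0,0,0],[0.4,1,0.1,0,0,0],[0.4,1,0.1,0,0,0],[0.4,1,0.1,0,0,0],[0.4,1,0.1,0,0,0],[0.4,1,0.1,0,0,0],[0.4,1,0.1,0,0,0],[0.4,1,0.1,0,0,0]]

```text
time_s: 2.1
tcp_pos: [264.6, -312.0, 270.6]
tcp_rot: [[0.974, 0.225, 0.0], [0.225, -0.974, -0.0], [0.0, 0.0, -1.0]]
contact_force: [-0.7, 0.4, -0.1]
width: 85.5
grasp_force: 0.0
```

apply_moves:
  targets:
    - [[0.5,1,0,0,0,0],[0.5,1,0,0,0,0],[0.5,1,0,0,0,0],[0.5,1,0,0,0,0],[0.5,1,0,0.01,-0.06,0],[0.5,1,0,0.01,-0.06,0],[0.5,1,0,0.01,-0.06,0],[0.5,1,0,0.01,-0.06,0]]

```text
time_s: 3.1
tcp_pos: [344.4, -152.0, 270.6]
tcp_rot: [[0.956, 0.224, 0.189], [0.222, -0.975, 0.032], [0.191, 0.012, -0.981]]
contact_force: [0.3, 0.5, 0.8]
width: 85.2
grasp_force: 0.0
```

apply_moves:
  targets:
    - [[0.5,1,0,0.02,-0.08,0],[0.5,1,0,0.02,-0.08,0],[0.5,1,0,0.02,-0.08,0],[0.5,1,0,0.02,-0.08,0],[0.5,1,0,0.02,-0.08,0],[0.5,1,0,0.02,-0.08,0],[0.5,1,0,0.02,-0.08,0],[0.5,1,0,0.02,-0.08,0]]

```text
time_s: 4.1
tcp_pos: [424.0, 7.6, 270.7]
tcp_rot: [[0.739, 0.22, 0.637], [0.167, -0.975, 0.143], [0.653, 0.0, -0.758]]
contact_force: [1.0, 0.1, 0.4]
width: 84.8
grasp_force: 0.0
```

```bash
python3 - <<'E'
from plan import *
import sys
snap('wrist','w1')
plan([500,77,190],16,45)
plan([606,107,190],16,45)
E
```

```text
t 4.15 tcp [423.5   9.4 269.8] target [512.7  80.6 176.8] shift/20 [ 4.46  3.56 -4.65] turn/45 [ 0.02  -0.09   0.074] q [-0.45 -0.21  2.55  1.14  0.47 -0.06]
t 4.15 tcp [423.5   9.4 269.8] target [618.7 110.6 176.8] shift/20 [ 9.76  5.06 -4.65] turn/45 [ 0.02  -0.09   0.074] q [-0.45 -0.21  2.55  1.14  0.47 -0.06]
```

View pics/w1.png

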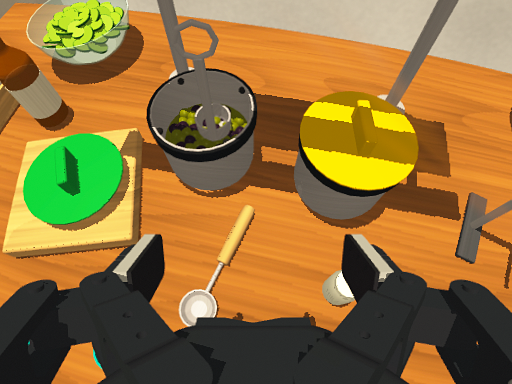

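The wrist view shows the steel ladle's ring at (198,40) and its stem rising from the olive pot at (203,105), with a clear way in between the fingers.

apply_moves:
  targets:
    - [[0.56,0.45,-0.6,0,-0.01,0.01],[0.56,0.45,-0.6,0,-0.01,0.01],[0.56,0.45,-0.6,0,-0.01,0.01],[0.56,0.45,-0.6,0,-0.01,0.01],[0.56,0.45,-0.6,0,-0.01,0.01],[0.56,0.45,-0.6,0,-0.01,0.01],[0.56,0.43,-0.5,0.01,-0.01,0.01],[0.54,0.43,-0.5,0.01,-0.01,0]]

```text
time_s: 5.15
tcp_pos: [514.1, 79.0, 178.6]
tcp_rot: [[0.687, 0.275, 0.673], [0.196, -0.962, 0.192], [0.7, 0.0, -0.714]]
contact_force: [0.1, -0.3, 0.7]
width: 85.3
grasp_force: 0.0
```

```bash
python3 - <<'E'
from plan import *
s=snap('wrist','w2');W=cloud(s);np.save('/tmp/Ww.npy',W)
m=(W[...,0]>570)&(W[...,0]<640)&(W[...,1]>70)&(W[...,1]<150)&(W[...,2]>140)&(W[...,2]<275)
p=W[m]
for lo in range(140,275,15):
    q=p[(p[:,2]>=lo)&(p[:,2]<lo+15)]
    if len(q): print(lo,len(q),np.round(np.median(q,0)),np.round(q.min(0)),np.round(q.max(0)))
plan([606,107,190],16,45)
E
```

```text
140 160 [605. 108. 148.] [603. 103. 140.] [609. 114. 155.]
155 184 [605. 108. 162.] [603. 103. 155.] [609. 114. 170.]
170 227 [604. 108. 178.] [602. 103. 170.] [608. 114. 185.]
185 267 [605. 108. 193.] [603. 103. 185.] [608. 114. 200.]
200 306 [605. 108. 208.] [602. 103. 200.] [608. 114. 215.]
215 676 [606. 108. 225.] [601.  91. 215.] [613. 126. 230.]
230 496 [604. 122. 238.] [599.  86. 230.] [615. 131. 245.]
245 648 [607. 109. 254.] [599.  87. 245.] [615. 131. 260.]
260 4 [603. 115. 260.] [601.  98. 260.] [608. 120. 260.]
t 5.2 tcp [515.   79.2 177.9] target [618.7 110.6 176.8] shift/20 [ 5.19  1.57 -0.05] turn/45 [ 0.003 -0.012  0.001] q [-0.11  0.25  2.6   2.57  0.51 -1.34]
```

apply_moves:
  targets:
    - [[0.8,0.25,0,0,0,0],[0.8,0.25,0,0,0,0],[0.8,0.25,0,0,0,0],[0.8,0.25,0,0,0,0],[0.8,0.25,0,0,0,0],[0.7,0.2,0,0,0,0],[0.6,0.2,0,0,0,0],[0,0,0,0,0,0]]

```text
time_s: 6.2
tcp_pos: [620.1, 111.1, 178.5]
tcp_rot: [[0.687, 0.274, 0.673], [0.197, -0.962, 0.191], [0.699, 0.001, -0.715]]
contact_force: [0.0, 0.2, 0.2]
width: 85.1
grasp_force: 0.0
```

apply_moves:
  targets:
    - [[0,0,0,0,0,0],[0,0,0,0,0,0],[0,0,0,0,0,0],[0,0,0,0,0,0],[0,0,0,0,0,0],[0,0,0,0,0,0]]
  jaw: 1
  newtons: 60

```text
time_s: 6.95
tcp_pos: [619.6, 110.9, 178.7]
tcp_rot: [[0.687, 0.274, 0.673], [0.196, -0.962, 0.19], [0.699, 0.001, -0.715]]
contact_force: [-1.1, -0.5, 3.6]
width: 8.0
grasp_force: 58.6
```

```bash
python3 - <<'E'
from plan import *
snap('wrist','w3');a=snap('scene')
import cv2
A=cv2.imread('pics/w3.png')
cv2.imwrite('pics/d.png',np.hstack([A,cv2.resize(a['frame'][110:230,230:320],(288,384))[:,:,::-1]]))
print(ctrl.get_obs()['width'],ctrl.get_obs()['grasp_force'])
E
```

```text
7.9976213158098 58.69257270998787
```

View pics/d.png

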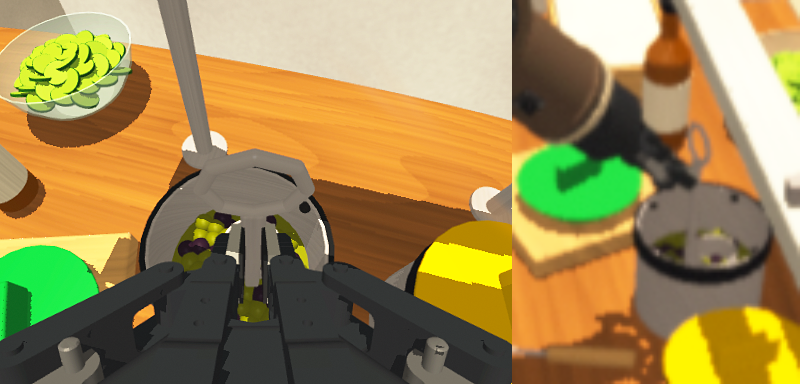

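The stem is held between the fingers at (262,260), with the ring above it at (255,170). I'll lift it now, easing it back from the bar.

apply_moves:
  targets:
    - [[0,0,0.4,0,0,0],[-0.2,-0.05,0.7,0,0,0],[-0.3,-0.08,0.8,0,0,0],[-0.3,-0.08,0.8,0,0,0],[-0.3,-0.08,0.8,0,0,0],[-0.2,-0.05,0.8,0,0,0],[-0.1,0,0.8,0,0,0],[0,0,0.4,0,0,0]]

```text
time_s: 8.05
tcp_pos: [591.2, 103.9, 289.1]
tcp_rot: [[0.687, 0.273, 0.673], [0.197, -0.962, 0.19], [0.699, 0.002, -0.715]]
contact_force: [-0.0, -0.7, -1.5]
width: 7.8
grasp_force: 58.7
```

```bash
python3 - <<'E'
from plan import *
s=snap('wrist');W=cloud(s);o=ctrl.get_obs();t=o['tcp_pos']
m=(np.abs(W[...,0]-t[0])<60)&(np.abs(W[...,1]-t[1])<40)&(W[...,2]>t[2]+35)&(W[...,2]<t[2]+95)
p=W[m];print(t,len(p),np.round(p.min(0)),np.round(p.max(0)),np.median(p,0),'q',np.round(o['q'],2),o['width'],o['contact_force'])
E
```

```text
[591.58116277 103.89637422 289.94144574] 24010 [532.  64. 325.] [596. 144. 385.] [576.09305592  96.80434362 369.39706531] q [-0.01  0.06  2.3   1.46  0.2  -0.1 ] 8.100159555439411 [0.90484087 1.12182501 0.50206647]
```

apply_moves:
  targets:
    - [[-1,-0.3,0,0,0,0],[-1,-0.3,0,0,0,0],[-1,-0.3,0,0,0,0],[-0.9,-0.5,0,0,0,0],[-0.5,-0.9,0,0,0,-0.03],[-0.2,-1,0,0,0,-0.04],[0,-1,0,0,0,-0.04],[0,-1,0,0,0,-0.04]]

```text
time_s: 9.1
tcp_pos: [498.2, -2.7, 288.4]
tcp_rot: [[0.706, 0.157, 0.69], [0.113, -0.988, 0.109], [0.699, 0.001, -0.715]]
contact_force: [-0.1, 0.1, -1.6]
width: 8.2
grasp_force: 58.7
```

apply_moves:
  targets:
    - [[0,-1,0,0,0,-0.04],[0,-1,0,0,0,-0.04],[0,-1,0,0,0,-0.04],[0,-1,0,0,0,-0.04],[0,-1,0,0,0,-0.04],[0,-1,0,0,0,-0.04],[0,-1,0,0,0,-0.04],[0,-1,0,0,0,-0.04]]

```text
time_s: 10.1
tcp_pos: [498.9, -163.0, 288.5]
tcp_rot: [[0.712, -0.094, 0.696], [-0.066, -0.996, -0.067], [0.699, 0.001, -0.715]]
contact_force: [-0.1, 0.1, -1.4]
width: 8.3
grasp_force: 58.7
```

apply_moves:
  targets:
    - [[-0.2,-1,0,0,0,-0.04],[-0.2,-1,0,0,0,-0.04],[-0.2,-0.9,-0.1,0,0,-0.04],[-0.2,-0.8,-0.3,0,0,-0.04],[-0.2,-0.7,-0.5,0,0,-0.04],[-0.2,-0.5,-0.6,0,0,-0.04],[-0.2,-0.4,-0.6,0,0,-0.03],[0,0,-0.4,0,0,0]]

```text
time_s: 11.1
tcp_pos: [470.7, -268.7, 237.7]
tcp_rot: [[0.683, -0.301, 0.666], [-0.215, -0.953, -0.211], [0.698, 0.001, -0.716]]
contact_force: [-0.1, 0.3, -0.6]
width: 8.4
grasp_force: 58.7
```

```bash
python3 - <<'E'
from plan import *
s=snap('wrist','w4');a=snap('scene');W=cloud(s);np.save('/tmp/Ww.npy',W)
A=a['frame'];cv2.imwrite('pics/e.png',np.hstack([cv2.imread('pics/w4.png'),cv2.resize(A[220:364,230:338],(288,384),interpolation=2)[:,:,::-1]]))
plan([477,-325,230],-17.5,45)
print(np.round(ctrl.get_obs()['tcp_rot'],3))
E
```

```text
t 11.2 tcp [ 470.7 -268.1  237.3] target [ 489.6 -329.   216.8] shift/20 [ 0.94 -3.04 -1.03] turn/45 [-0.005 -0.016  0.   ] q [-0.84  0.1   2.46  1.87  0.38 -0.73]
[[ 0.683 -0.301  0.665]
 [-0.215 -0.954 -0.21 ]
 [ 0.698  0.    -0.716]]
```

View pics/e.png

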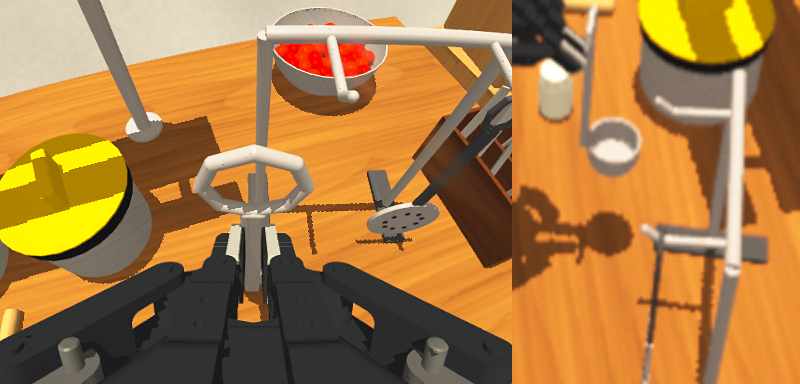

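The ladle is held upright with its ring at (256,180). The free hook runs from the rail at (333,40) to its tip at (348,97). The other hook, with the skimmer, is to the right at (480,90).

```bash
python3 - <<'E'
from m import *
s=load('wrist');W=np.load('/tmp/Ww.npy')
for u,v in ((345,95),(348,97),(340,75),(338,65),(334,50),(290,36),(400,37),(265,40)): print(u,v,np.round(np.nanmedian(W[v-1:v+2,u-1:u+2].reshape(-1,3),0),1))
m=box(W,(480,640),(-500,-300),(272,290));h=np.zeros_like(m);h[45:108,320:362]=1
p=W[m&h];
e=np.array([.954,-.30]);c=np.array([523.5,-341]);f=np.array([.30,.954])
for lo in range(-30,60,6):
    t=(p[:,:2]-c)@e;q=p[(t>=lo)&(t<lo+6)]
    if len(q): print(lo,len(q),np.round(np.median(q,0),1),'lat',np.round(np.median((q[:,:2]-c)@f),1),'zmax',round(q[:,2].max(),1))
m=box(W,(480,640),(-500,-250),(270,295));h[:]=0;h[25:48,275:470]=1
p=W[m&h];print('rail',len(p),np.polyfit(p[:,1],p[:,0],1),np.median(p,0))
# ring
h[:]=0;h[140:225,185:320]=1
m=box(W,(430,490),(-320,-215),(272,330))&h;p=W[m];print('ring',len(p),np.round(p.min(0),1),np.round(p.max(0),1),np.polyfit(p[:,1],p[:,0],1),p.mean(0))
print(rect(np.stack([p[:,1],p[:,2]],1)))
E
```

```text
345 95 [ 513.3 -336.9  283.9]
348 97 [ 509.  -335.7  286.3]
340 75 [ 534.6 -345.9  278.5]
338 65 [ 543.2 -348.   279.4]
334 50 [ 556.3 -351.1  280.8]
290 36 [ 577.3 -328.3  281.4]
400 37 [ 555.9 -402.6  282.1]
265 40 [ 581.4 -311.9  279.3]
-24 6 [ 505.7 -337.1  285.6] lat -1.6 zmax 287.9
-18 141 [ 508.  -337.2  287.1] lat -1.0 zmax 289.8
-12 50 [ 515.  -337.5  280.9] lat 0.9 zmax 287.2
-6 45 [ 521.2 -339.4  276.5] lat 1.1 zmax 282.1
0 80 [ 526.4 -342.5  277. ] lat -0.7 zmax 278.7
6 82 [ 531.9 -343.9  277.5] lat -0.1 zmax 278.9
12 74 [ 537.5 -345.6  277.9] lat 0.1 zmax 279.9
18 79 [ 543.5 -347.4  278.7] lat 0.1 zmax 280.9
24 77 [ 549.4 -348.6  279.5] lat 0.6 zmax 281.0
30 66 [ 555.3 -350.5  280.1] lat 0.5 zmax 281.7
36 51 [ 559.7 -351.5  280.2] lat 1.2 zmax 282.1
rail 3556 [2.75730385e-01 6.68672294e+02] [ 563.13335859 -382.10988277  282.79106479]
ring 4221 [ 452.3 -287.6  272.6] [ 469.8 -242.3  326.5] [3.06715061e-01 5.41438647e+02] [ 460.22182144 -264.79568822  305.62840391]
(array([-263.1,  299.6]), array([42.9, 51.9]), 26.6)
```

apply_moves:
  targets:
    - [[0.2,-0.7,-0.2,0,-0.01,0],[0.2,-0.7,-0.2,0,0,0],[0.2,-0.7,-0.2,0,0,0],[0.1,-0.6,-0.2,0,0,0],[0.1,-0.37,-0.2,0,0,0],[0,0,0,0,0,0]]

```text
time_s: 11.95
tcp_pos: [487.3, -329.7, 218.0]
tcp_rot: [[0.677, -0.3, 0.672], [-0.214, -0.954, -0.21], [0.704, -0.002, -0.71]]
contact_force: [-0.2, 0.1, -2.0]
width: 8.4
grasp_force: 58.7
```

```bash
python3 - <<'E'
from m import *
from plan import *
s=snap('wrist','w5');W=cloud(s);o=ctrl.get_obs();print(o['tcp_pos'],np.round(o['q'],2))
t=o['tcp_pos']
e=np.array([.957,-.29]);f=np.array([.29,.957]);c=np.array([523.5,-341])
m=box(W,(450,500),(-370,-280),(250,330));p=W[m];a=(p[:,:2]-c)@e;b=(p[:,:2]-c)@f
k=(a<-35);p=p[k];b=b[k];a=a[k]
print('ring',len(p),a.min(),a.max(),'lat',b.min(),b.max(),'z',p[:,2].max(),np.median(a))
cv2.imwrite('pics/w5b.png',cv2.imread('pics/w5.png')[0:300,100:500])
E
```

```text
[ 487.20709262 -329.23264565  218.15369202] [-0.93  0.22  2.39  1.88  0.45 -0.81]
ring 7363 -87.87362238607895 -44.68785523732325 lat -22.775634789848468 38.932850408441716 z 307.09143928615015 -51.34062883497966
```

View pics/w5b.png

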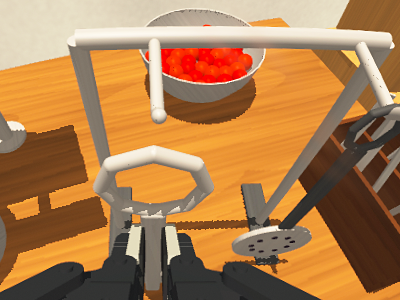

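The ring (crop, 153,180) is centred in front of the hook tip at (158,115), so I'll push it on.

apply_moves:
  targets:
    - [[0.32,-0.1,0,0,0,0],[0.32,-0.1,0,0,0,0],[0.32,-0.1,0,0,0,0],[0.32,-0.1,0,0,0,0],[0.32,-0.1,0,0,0,0],[0.32,-0.1,0,0,0,0],[0.32,-0.1,0,0,0,0],[0.32,-0.1,0,0,0,0]]

```text
time_s: 13.0
tcp_pos: [539.0, -345.5, 218.5]
tcp_rot: [[0.677, -0.3, 0.672], [-0.213, -0.954, -0.21], [0.704, -0.001, -0.71]]
contact_force: [0.3, -0.4, -1.6]
width: 8.0
grasp_force: 58.7
```

apply_moves:
  targets:
    - [[0,0,-0.2,0,0,0],[0,0,-0.2,0,0,0],[0,0,-0.2,0,0,0],[0,0,-0.2,0,0,0],[0,0,-0.1,0,0,0],[0,0,0,0,0,0]]

```text
time_s: 13.75
tcp_pos: [538.5, -345.3, 200.3]
tcp_rot: [[0.677, -0.3, 0.672], [-0.214, -0.954, -0.21], [0.704, -0.001, -0.71]]
contact_force: [-0.6, 0.2, -2.0]
width: 8.5
grasp_force: 58.7
```

```bash
python3 - <<'E'
from m import *
from plan import *
s=snap('wrist','w6');a=snap('scene');A=a['frame']
o=ctrl.get_obs();print(o['tcp_pos'],o['contact_force'])
cv2.imwrite('pics/f.png',np.hstack([cv2.resize(cv2.imread('pics/w6.png')[0:240,150:400],(400,384)),cv2.resize(A[220:328,220:328],(384,384),interpolation=2)[:,:,::-1]]))
E
```

```text
[ 538.57887615 -345.36407736  200.54577333] [ 0.72790685  0.57442203 -0.77554551]
```

View pics/f.png

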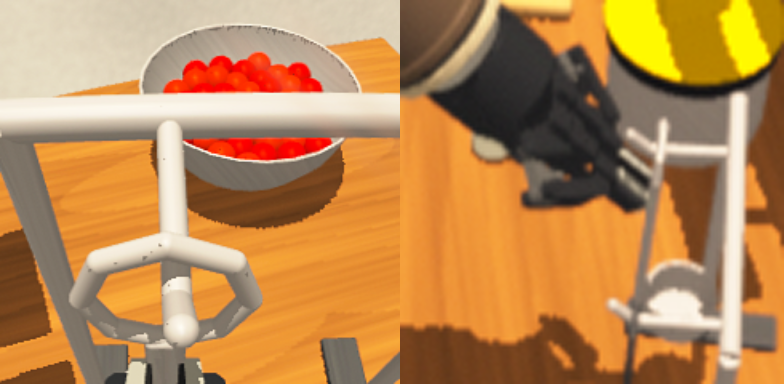

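The ring is threaded over the hook, with the tip at (180,330) inside it. I'll lower it to contact.

apply_moves:
  targets:
    - [[0,0,-0.08,0,0,0],[0,0,-0.08,0,0,0],[0,0,0,0,0,0]]

```text
time_s: 14.22
tcp_pos: [538.7, -345.4, 197.3]
tcp_rot: [[0.677, -0.3, 0.672], [-0.214, -0.954, -0.21], [0.704, -0.001, -0.71]]
contact_force: [-0.3, 0.9, 0.0]
width: 8.4
grasp_force: 58.8
```

apply_moves:
  targets:
    - [[0,0,-0.05,0,0,0],[0,0,-0.05,0,0,0],[0,0,0,0,0,0]]

```text
time_s: 14.6
tcp_pos: [539.5, -345.9, 196.5]
tcp_rot: [[0.675, -0.299, 0.674], [-0.213, -0.954, -0.211], [0.706, -0.001, -0.708]]
contact_force: [-0.4, -0.7, 9.3]
width: 7.8
grasp_force: 59.0
```

apply_moves:
  targets:
    - [[0,0,0.05,0,0,0],[0,0,0,0,0,0],[0,0,0,0,0,0],[0,0,0,0,0,0],[0,0,0,0,0,0],[0,0,0,0,0,0]]
  jaw: 0

```text
time_s: 15.35
tcp_pos: [538.6, -345.3, 196.2]
tcp_rot: [[0.677, -0.3, 0.672], [-0.213, -0.954, -0.21], [0.704, -0.001, -0.71]]
contact_force: [-0.4, -0.1, 0.4]
width: 85.0
grasp_force: 0.0
```

apply_moves:
  targets:
    - [[-0.3,0.09,0,0,0,0],[-0.5,0.15,0,0,0,0],[-0.6,0.18,0,0,0,0],[-0.6,0.18,0,0,0,0],[-0.6,0.18,0,0,0,0],[-0.7,0.2,0,0,0,0],[-0.7,0.2,0,0,0,0],[-0.7,0.2,0,0,0,0]]

```text
time_s: 16.35
tcp_pos: [443.6, -317.4, 196.3]
tcp_rot: [[0.677, -0.3, 0.672], [-0.213, -0.954, -0.21], [0.704, -0.001, -0.71]]
contact_force: [0.2, 0.3, 0.5]
width: 85.7
grasp_force: 0.0
```

```bash
python3 - <<'E'
from m import *
from plan import *
s=snap('wrist','w7');W=cloud(s);a=snap('scene');A=a['frame']
o=ctrl.get_obs();print(o['tcp_pos'],o['contact_force'])
cv2.imwrite('pics/g.png',np.hstack([cv2.resize(cv2.imread('pics/w7.png')[0:320,100:420],(384,384)),cv2.resize(A[220:328,220:328],(384,384),interpolation=2)[:,:,::-1]]))
plan([430,230,250],31,40)
plan([510,305,78],31,40)
E
```

```text
[ 443.12318733 -317.31817066  196.06114022] [ 0.62467418  0.45189073 -0.9740728 ]
t 16.45 tcp [ 443.1 -317.3  196.1] target [440.3 236.2 235.7] shift/20 [-0.14 27.68  1.98] turn/45 [-0.015  0.107  1.077] q [-1.03  0.24  2.49  1.97  0.53 -1.01]
t 16.45 tcp [ 443.1 -317.3  196.1] target [520.3 311.2  63.7] shift/20 [ 3.86 31.43 -6.62] turn/45 [-0.015  0.107  1.077] q [-1.03  0.24  2.49  1.97  0.53 -1.01]
```

View pics/g.png

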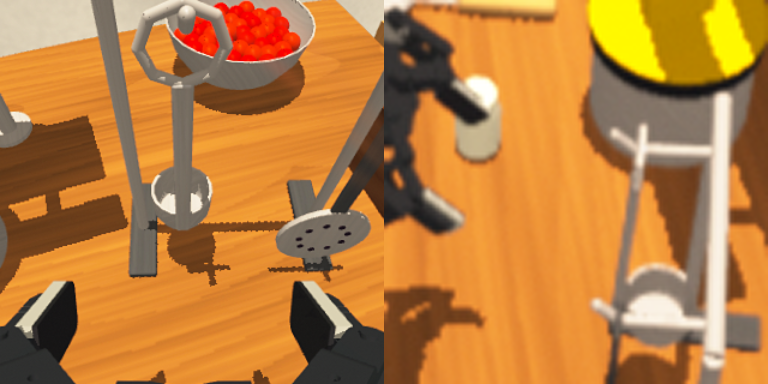

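The ladle hangs by its ring on the free hook (ring at (182,42), tip inside it) and the fingers are clear. Next is the lid.

apply_moves:
  targets:
    - [[0,1,0.4,0,0,0],[0,1,0.4,0,0,0.04],[0,1,0.4,0,0,0.04],[0,1,0.4,0,0,0.04],[0,1,0.4,0,0,0.04],[0,1,0.4,0,0,0.04],[0,1,0.4,0,0,0.04],[0,1,0.2,0,0,0.04]]

```text
time_s: 17.45
tcp_pos: [444.8, -157.4, 257.0]
tcp_rot: [[0.707, -0.083, 0.702], [-0.059, -0.997, -0.058], [0.705, -0.001, -0.709]]
contact_force: [0.8, 0.0, -0.8]
width: 85.8
grasp_force: 0.0
```

apply_moves:
  targets:
    - [[0,1,0,0,0.01,0.04],[0,1,0,0,0.01,0.04],[0,1,0,0,0.01,0.04],[0,1,0,0,0.01,0.04],[0,1,0,0,0.01,0.04],[0,1,0,0,0.01,0.04],[0,1,0,0,0.01,0.04],[0,1,0,0,0.01,0.04]]

```text
time_s: 18.45
tcp_pos: [444.8, 2.9, 256.5]
tcp_rot: [[0.742, 0.167, 0.649], [0.123, -0.986, 0.113], [0.659, -0.004, -0.752]]
contact_force: [-0.2, 0.4, -0.7]
width: 85.5
grasp_force: 0.0
```

apply_moves:
  targets:
    - [[0,1,0,0,0.01,0.04],[0,1,0,0,0.01,0.04],[0,1,0,0,0.01,0.04],[0,1,0,0,0,0.04],[0,1,0,0,0,0.04],[0,1,0,0,0,0.04],[0,1,0,0,0,0.04],[0,1,-0.2,0,0,0.04]]

```text
time_s: 19.45
tcp_pos: [444.9, 163.1, 252.8]
tcp_rot: [[0.703, 0.407, 0.583], [0.307, -0.913, 0.267], [0.642, -0.009, -0.767]]
contact_force: [0.7, -0.0, -0.4]
width: 85.4
grasp_force: 0.0
```

```bash
cat > lid.py <<'E'
from m import *
from plan import *
s=snap('wrist','w8');W=cloud(s);H=cv2.cvtColor(s['frame'],cv2.COLOR_RGB2HSV)
g=(H[...,0]>45)&(H[...,0]<80)&(H[...,1]>120)&box(W,(380,640),(180,440),(35,120))
b=g&(W[...,2]<65)&(W[...,2]>50)
c=max(cv2.findContours(b.astype(np.uint8),0,cv2.CHAIN_APPROX_NONE)[0],key=len)[:,0]
P=W[c[:,1],c[:,0]];print('brim',circ(P[:,:2]),rect(P[:,:2]),np.median(W[b][:,2]))
t=g&(W[...,2]>84);print('bar',t.sum(),W[t].mean(0),rect(W[t][:,:2]))
E
python3 - <<'E'
from lid import *
plan([470,281,130],32,40)
plan([510,304.5,79],32,40)
E
```

```text
brim [511.98810089 306.32775085  76.24935682] (array([512.3, 306.5]), array([152.1, 153.9]), 4.9) 56.64001254312706
bar 592 [510.83000333 304.60131016  89.14959173] (array([512.4, 306.5]), array([64. , 16.5]), 31.9)
t 19.5 tcp [444.7 164.3 252.2] target [480.2 287.4 115.7] shift/20 [ 1.77  6.15 -6.83] turn/45 [-0.009 -0.008  0.175] q [ 0.13 -0.08  2.5   1.34  0.2   0.01]
t 19.5 tcp [444.7 164.3 252.2] target [520.2 310.9  64.7] shift/20 [ 3.77  7.33 -9.38] turn/45 [-0.009 -0.008  0.175] q [ 0.13 -0.08  2.5   1.34  0.2   0.01]
```

apply_moves:
  targets:
    - [[0.28,0.8,-0.85,0,0,0.02],[0.28,0.8,-0.85,0,0,0.02],[0.28,0.8,-0.85,0,0,0.02],[0.28,0.8,-0.85,0,0,0.02],[0.28,0.8,-0.85,0,0,0.02],[0.28,0.8,-0.85,0,0,0.02],[0.28,0.8,-0.85,-0.01,0,0.03],[0.28,0.8,-0.85,0,-0.01,0.03]]

```text
time_s: 20.5
tcp_pos: [483.6, 276.2, 138.6]
tcp_rot: [[0.652, 0.521, 0.55], [0.392, -0.854, 0.343], [0.648, -0.008, -0.761]]
contact_force: [0.0, -0.3, 0.4]
width: 85.1
grasp_force: 0.0
```

```bash
python3 - <<'E'
from lid import *
cv2.imwrite('pics/w8b.png',s['frame'][:,:,::-1])
plan([512,306,82],32,40)
E
```

```text
brim [511.95080261 306.53604941  76.551502  ] (array([512.6, 306.5]), array([154.7, 153.1]), 54.8) 56.62784441963491
bar 1441 [510.06652884 305.58056265  89.23496969] (array([511.9, 307.2]), array([64.1, 15.8]), 31.8)
t 20.55 tcp [484.  277.1 137. ] target [522.2 312.4  67.7] shift/20 [ 1.91  1.77 -3.47] turn/45 [-0.012  0.002  0.011] q [ 0.39  0.36  2.51  2.88  0.44 -1.45]
```

View pics/w8b.png

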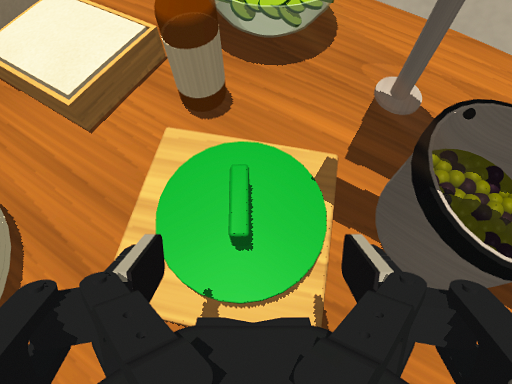

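The wrist view shows the green lid centred at (240,220) with its grip bar upright in the picture between the fingers. I'll go down and grip.

apply_moves:
  targets:
    - [[0.25,0.45,-0.2,-0.01,0,0.01],[0.25,0.35,-0.4,0,0,0],[0.25,0.2,-0.5,0,0,0],[0.25,0.2,-0.5,0,0,0],[0.25,0.2,-0.5,0,0,0],[0.25,0.15,-0.5,0,0,0],[0.25,0.13,-0.5,0,0,0],[0.1,0.05,-0.3,0,0,0]]

```text
time_s: 21.55
tcp_pos: [520.0, 310.2, 70.0]
tcp_rot: [[0.65, 0.527, 0.547], [0.403, -0.85, 0.34], [0.644, -0.001, -0.765]]
contact_force: [-0.8, -0.2, 0.2]
width: 85.6
grasp_force: 0.0
```

```bash
python3 - <<'E'
from plan import *
plan([512,306,82],32,40);print(ctrl.get_obs()['contact_force'])
E
```

```text
t 21.55 tcp [520.  310.2  70. ] target [522.2 312.4  67.7] shift/20 [ 0.11  0.11 -0.11] turn/45 [-0.002  0.001  0.004] q [ 0.44  0.58  2.44  3.    0.57 -1.54]
[-0.84657427 -0.18914134  0.15434077]
```

apply_moves:
  targets:
    - [[0.06,0.06,-0.06,0,0,0],[0,0,0,0,0,0]]

```text
time_s: 21.8
tcp_pos: [521.0, 311.4, 69.7]
tcp_rot: [[0.65, 0.527, 0.547], [0.403, -0.85, 0.341], [0.645, -0.001, -0.765]]
contact_force: [0.3, 0.4, 0.4]
width: 85.6
grasp_force: 0.0
```

apply_moves:
  targets:
    - [[0,0,0,0,0,0],[0,0,0,0,0,0],[0,0,0,0,0,0],[0,0,0,0,0,0],[0,0,0,0,0,0],[0,0,0,0,0,0]]
  jaw: 1
  newtons: 70

```text
time_s: 22.55
tcp_pos: [520.9, 311.3, 69.9]
tcp_rot: [[0.65, 0.527, 0.547], [0.402, -0.85, 0.341], [0.645, -0.001, -0.764]]
contact_force: [-3.7, -1.7, 7.9]
width: 11.2
grasp_force: 68.4
```

apply_moves:
  targets:
    - [[0,0,0.3,0,0,0],[0,0,0.7,0,0,0],[0,0,1,0,0,0],[0,0,1,0,0,0],[0,0,1,0,0,0],[0,0,1,0,0,0],[0,0,0.7,0,0,0],[0,0,0,0,0,0]]

```text
time_s: 23.55
tcp_pos: [521.5, 311.6, 185.1]
tcp_rot: [[0.648, 0.528, 0.549], [0.402, -0.85, 0.341], [0.646, -0.0, -0.763]]
contact_force: [-0.2, 0.2, -1.1]
width: 11.2
grasp_force: 68.4
```

```bash
cat > held.py <<'E'
from m import *
from plan import *
s=snap('wrist');W=cloud(s);H=cv2.cvtColor(s['frame'],cv2.COLOR_RGB2HSV);o=ctrl.get_obs();t=o['tcp_pos']
g=(H[...,0]>45)&(H[...,0]<80)&(H[...,1]>120)&(np.hypot(W[...,0]-t[0],W[...,1]-t[1])<100)&(W[...,2]<t[2]+2)&(W[...,2]>t[2]-40)
c=max(cv2.findContours(g.astype(np.uint8),0,cv2.CHAIN_APPROX_NONE)[0],key=len)[:,0]
hull=cv2.convexHull(c.reshape(-1,1,2))[:,0]
p=W[g]; A=np.c_[p[:,:2]-t[:2],np.ones(len(p))]
k=np.ones(len(p),bool)
for _ in range(6):
    co=np.linalg.lstsq(A[k],p[k,2],rcond=None)[0]; r=p[:,2]-A@co; k=np.abs(r)<2.5
P=W[c[:,1],c[:,0]]; r=np.hypot(*(P[:,:2]-t[:2]).T)
rr=P[:,2]-np.c_[P[:,:2]-t[:2],np.ones(len(P))]@co
def cf(q): return np.hypot(P[:,0]-q[0],P[:,1]-q[1])-78
f=least_squares(cf,t[:2],loss='cauchy',f_scale=1.5)
print('t',o['time_s'],'tcp',t,'brim plane n',len(p),k.sum(),'slope',co[:2].round(4),'z at centre',co@[*(f.x-t[:2]),1],'centre',f.x,'inl',(np.abs(f.fun)<2).sum(),'of',len(P))
print('w',o['width'],'F',o['contact_force'],'q',o['q'].round(2))
# pot rim seen
m=box(W,(530,720),(30,220),(114,124))&(H[...,2]<70)
if m.sum()>200: print('pot',m.sum(),circ(W[m][:,:2]))
E
python3 held.py
```

```text
t 23.6 tcp [521.14457707 311.3752979  184.17616428] brim plane n 19659 19598 slope [-0.0079 -0.0048] z at centre 171.54747070821284 centre [511.96296233 305.27425037] inl 362 of 746
w 10.88381723227996 F [-0.18318818  0.77738513 -1.50814357] q [ 0.44  0.28  2.36  2.76  0.21 -1.29]
pot 1628 [624.51572827 127.04813132  73.34707269]
```

apply_moves:
  targets:
    - [[0.2,-0.5,0,0,0,-0.02],[0.3,-0.8,0,0,0,-0.03],[0.4,-0.8,0,0,0,-0.04],[0.4,-0.8,0,0,0,-0.04],[0.5,-0.8,0,0,0,-0.04],[0.5,-0.8,0,0,0,-0.04],[0.4,-0.8,0,0,0,-0.04],[0,0,0,0,0,0]]

```text
time_s: 24.6
tcp_pos: [575.6, 204.3, 183.6]
tcp_rot: [[0.717, 0.35, 0.604], [0.267, -0.937, 0.226], [0.645, -0.001, -0.765]]
contact_force: [-0.7, 0.7, 0.2]
width: 11.2
grasp_force: 68.5
```

```bash
python3 held.py; python3 - <<'E'
from m import *
for n in ('wrist','top','scene'):
    if n!='wrist': s=snap(n)
    else: s=load(n)
    W=cloud(s);V=s['frame'].max(2)
    m=box(W,(530,720),(30,220),(112,126))&(V<75)
    print(n,m.sum())
    if m.sum()>30:
        p=W[m][:,:2]; r=least_squares(lambda q:np.hypot(p[:,0]-q[0],p[:,1]-q[1])-74,[624,125],loss='soft_l1').x;print(r,circ(p))
E
```

```text
t 24.65 tcp [575.24335186 204.85988723 183.60460939] brim plane n 19653 19588 slope [-0.0112 -0.0054] z at centre 170.08884163647326 centre [564.94323349 200.01390397] inl 363 of 744
w 11.115806141652397 F [-0.65255203  0.32447807 -1.22869172] q [ 0.24  0.28  2.35  2.76  0.2  -1.29]
pot 1253 [625.17273451 126.01585003  73.78516991]
wrist 1274
[625.08109705 126.167765  ] [625.15655927 126.04327843  73.78887328]
top 31
[620.76171873 125.96868454] [617.37011957 122.11342965  69.22097949]
scene 134
[624.05551235 124.80847383] [623.65136256 123.54503651  72.87264491]
```

apply_moves:
  targets:
    - [[0.4,-0.6,0,0,0,-0.02],[0.5,-0.7,0,0,0,-0.02],[0.6,-0.7,0,0,0,-0.02],[0.6,-0.7,0,0,0,-0.02],[0.5,-0.6,0,0,0,-0.02],[0.4,-0.5,0,0,0,0],[0,0,0,0,0,0],[0,0,0,0,0,0]]

```text
time_s: 25.75
tcp_pos: [634.6, 129.8, 183.5]
tcp_rot: [[0.735, 0.277, 0.619], [0.211, -0.961, 0.18], [0.644, -0.001, -0.765]]
contact_force: [0.4, 1.0, -0.6]
width: 11.3
grasp_force: 68.4
```

```bash
python3 held.py
```

```text
t 25.8 tcp [634.55470759 129.91920766 183.53612333] brim plane n 19550 19485 slope [-0.0119 -0.0048] z at centre 169.94863190650264 centre [623.08908979 126.58977649] inl 358 of 742
w 11.164123909453505 F [ 0.02325333 -0.04732039 -0.6884597 ] q [ 0.07  0.32  2.27  2.38  0.2  -0.98]
```

apply_moves:
  targets:
    - [[0.05,-0.06,-0.2,0,0,0],[0,0,-0.3,0,0,0],[0,0,-0.3,0,0,0],[0,0,-0.3,0,0,0],[0,0,-0.2,0,0,0],[0,0,-0.1,0,0,0],[0,0,0,0,0,0]]

```text
time_s: 26.68
tcp_pos: [636.0, 128.2, 155.5]
tcp_rot: [[0.735, 0.277, 0.619], [0.211, -0.961, 0.179], [0.644, -0.001, -0.765]]
contact_force: [-0.1, 0.4, -0.3]
width: 11.3
grasp_force: 68.4
```

apply_moves:
  targets:
    - [[0,0,-0.1,0,0,0],[0,0,-0.1,0,0,0],[0,0,0,0,0,0]]

```text
time_s: 27.05
tcp_pos: [636.0, 128.2, 151.5]
tcp_rot: [[0.735, 0.277, 0.619], [0.211, -0.961, 0.179], [0.644, -0.001, -0.765]]
contact_force: [0.2, 0.9, -0.8]
width: 11.2
grasp_force: 68.4
```

apply_moves:
  targets:
    - [[0,0,-0.1,0,0,0],[0,0,-0.1,0,0,0],[0,0,0,0,0,0]]

```text
time_s: 27.42
tcp_pos: [635.9, 128.2, 147.5]
tcp_rot: [[0.735, 0.277, 0.619], [0.211, -0.961, 0.179], [0.644, -0.001, -0.765]]
contact_force: [-3.2, 0.9, 2.8]
width: 11.2
grasp_force: 69.3
```

apply_moves:
  targets:
    - [[-0.06,0,0,0,0,0],[0,0,-0.06,0,0,0],[0,0,0,0,0,0]]

```text
time_s: 27.8
tcp_pos: [634.8, 128.1, 146.3]
tcp_rot: [[0.735, 0.277, 0.619], [0.211, -0.961, 0.179], [0.644, -0.001, -0.765]]
contact_force: [-3.1, 0.1, 3.2]
width: 11.2
grasp_force: 69.5
```

apply_moves:
  targets:
    - [[0,0,-0.08,0,0,0],[0,0,0,0,0,0]]

```text
time_s: 28.05
tcp_pos: [634.7, 128.2, 144.7]
tcp_rot: [[0.735, 0.277, 0.619], [0.211, -0.961, 0.179], [0.644, -0.001, -0.765]]
contact_force: [-4.1, -0.5, 3.0]
width: 11.4
grasp_force: 69.8
```

apply_moves:
  targets:
    - [[-0.08,0,0,0,0,0],[0,0,0,0,0,0]]

```text
time_s: 28.3
tcp_pos: [633.0, 128.1, 144.7]
tcp_rot: [[0.735, 0.277, 0.619], [0.211, -0.961, 0.179], [0.644, -0.001, -0.765]]
contact_force: [-4.1, -1.1, 3.5]
width: 11.4
grasp_force: 69.7
```

```bash
python3 held.py
```

```text
t 28.35 tcp [633.05728979 128.12539342 144.74868567] brim plane n 21914 21901 slope [0.0933 0.0149] z at centre 132.45090629873707 centre [624.66144249 125.49102054] inl 378 of 763
w 11.243322314590426 F [-4.07308426 -1.57480987  3.35162602] q [ 0.07  0.41  2.31  2.65  0.29 -1.26]
```

The lid has pivoted in the grip and its front side is still up. I'll let go, then press it with the closed fingertips.

apply_moves:
  targets:
    - [[0,0,0,0,0,0],[0,0,0,0,0,0],[0,0,0,0,0,0],[0,0,0,0,0,0],[-0.3,-0.1,0.4,0,0,0],[-0.4,-0.1,0.5,0,0,0],[-0.4,-0.1,0.5,0,0,0],[-0.4,-0.1,0.6,0,0,0]]
  jaw: 0

```text
time_s: 29.35
tcp_pos: [602.5, 119.9, 185.5]
tcp_rot: [[0.735, 0.277, 0.619], [0.211, -0.961, 0.179], [0.644, -0.001, -0.765]]
contact_force: [0.2, -0.2, 0.3]
width: 85.6
grasp_force: 0.0
```

```bash
cat > lp.py <<'E'
from m import *
from plan import *
def look(n='wrist'):
    s=snap(n);W=cloud(s);H=cv2.cvtColor(s['frame'],cv2.COLOR_RGB2HSV);o=ctrl.get_obs();t=o['tcp_pos']
    g=(H[...,0]>45)&(H[...,0]<80)&(H[...,1]>120)&(np.hypot(W[...,0]-624.5,W[...,1]-125.5)<90)
    b=g&(W[...,2]<146)&(W[...,2]>110);p=W[b];k=np.ones(len(p),bool);A=np.c_[p[:,:2]-[624.5,125.5],np.ones(len(p))]
    for _ in range(6):
        co=np.linalg.lstsq(A[k],p[k,2],rcond=None)[0]; k=np.abs(p[:,2]-A@co)<2.5
    c=max(cv2.findContours(b.astype(np.uint8),0,cv2.CHAIN_APPROX_NONE)[0],key=len)[:,0];P=W[c[:,1],c[:,0]]
    f=least_squares(lambda q:np.hypot(P[:,0]-q[0],P[:,1]-q[1])-78,[624.5,125.5],loss='cauchy',f_scale=1.5)
    print(n,'slope',co[:2].round(4),'brim top z',co[2].round(2),'n',k.sum(),'centre',f.x.round(1),(np.abs(f.fun)<2).sum())
    u=g&(W[...,2]>co[2]+20)
    if u.sum()>30: print('grip',rect(W[u][:,:2]),np.percentile(W[u][:,2],[50,95]))
    print('t',o['time_s'],'tcp',t.round(1),'F',o['contact_force'].round(1))
E
python3 -c "
from lp import *
look();look('scene')"
```

```text
wrist slope [0.1101 0.0005] brim top z 133.28 n 26562 centre [627.2 126. ] 313
grip (array([594.9, 125.7]), array([100.8,  79.6]), 44.7) [165.69966644 169.33663275]
t 29.4 tcp [602.2 119.8 186.7] F [0.9 0.4 1. ]
scene slope [1.137e-01 1.000e-04] brim top z 134.69 n 611 centre [626.5 128.2] 32
grip (array([612.5, 114.7]), array([84.9, 41.1]), 47.1) [165.18457866 170.70859976]
t 29.45 tcp [602.8 120.  186.4] F [ 0.  -1.  -0.4]
```

apply_moves:
  targets:
    - [[0,0,0.3,0,0,0],[0,0,0,0,0,0],[0,0,0,0,0,0],[0.5,0.13,0,0,0,0],[0.7,0.18,0,0,0,0],[0.7,0.18,0,0,0,0],[0.5,0.15,0,0,0,0],[0,0,-0.3,0,0,0]]
  jaw: 1
  newtons: 30

```text
time_s: 30.45
tcp_pos: [652.8, 133.5, 185.2]
tcp_rot: [[0.734, 0.278, 0.62], [0.212, -0.961, 0.18], [0.646, -0.001, -0.764]]
contact_force: [0.2, -0.6, -0.6]
width: -0.1
grasp_force: 0.0
```

apply_moves:
  targets:
    - [[0,0,-0.15,0,0,0],[0,0,-0.15,0,0,0],[0,0,-0.1,0,0,0],[0,0,0,0,0,0]]

```text
time_s: 30.95
tcp_pos: [651.2, 133.0, 176.7]
tcp_rot: [[0.735, 0.277, 0.619], [0.211, -0.961, 0.179], [0.644, -0.001, -0.765]]
contact_force: [-0.4, -0.1, -1.5]
width: 0.0
grasp_force: 0.0
```

apply_moves:
  targets:
    - [[0,0,-0.1,0,0,0],[0,0,-0.1,0,0,0],[0,0,0,0,0,0]]

```text
time_s: 31.32
tcp_pos: [651.1, 133.0, 172.6]
tcp_rot: [[0.735, 0.277, 0.619], [0.211, -0.961, 0.179], [0.644, -0.001, -0.765]]
contact_force: [0.1, 0.2, 0.1]
width: -0.1
grasp_force: 0.0
```

apply_moves:
  targets:
    - [[0,0,-0.1,0,0,0],[0,0,-0.1,0,0,0],[0,0,0,0,0,0]]

```text
time_s: 31.7
tcp_pos: [651.1, 133.0, 168.6]
tcp_rot: [[0.735, 0.277, 0.619], [0.211, -0.961, 0.179], [0.644, -0.001, -0.765]]
contact_force: [0.3, 0.0, -1.1]
width: -0.1
grasp_force: 0.0
```

apply_moves:
  targets:
    - [[0,0,-0.1,0,0,0],[0,0,0,0,0,0]]

```text
time_s: 31.95
tcp_pos: [651.1, 133.0, 166.7]
tcp_rot: [[0.735, 0.277, 0.619], [0.211, -0.961, 0.179], [0.644, -0.001, -0.765]]
contact_force: [-0.4, 0.5, -0.3]
width: 0.2
grasp_force: 0.0
```

apply_moves:
  targets:
    - [[0,0,-0.1,0,0,0],[0,0,0,0,0,0]]

```text
time_s: 32.2
tcp_pos: [651.1, 133.0, 164.6]
tcp_rot: [[0.735, 0.277, 0.619], [0.211, -0.961, 0.179], [0.644, -0.001, -0.765]]
contact_force: [-0.1, 0.7, -0.3]
width: 0.2
grasp_force: 0.0
```

apply_moves:
  targets:
    - [[0,0,-0.1,0,0,0],[0,0,0,0,0,0]]

```text
time_s: 32.45
tcp_pos: [651.1, 133.0, 162.6]
tcp_rot: [[0.735, 0.277, 0.619], [0.211, -0.961, 0.179], [0.644, -0.001, -0.765]]
contact_force: [-0.3, 0.6, 0.1]
width: 0.1
grasp_force: 0.0
```

```bash
python3 -c "
from lp import *
look()"
```

```text
wrist slope [0.1102 0.0004] brim top z 133.26 n 14991 centre [624.  125.5] 317
grip (array([625.2, 125.3]), array([59.7, 76.9]), 16.1) [169.29151403 236.67521302]
t 32.5 tcp [651.2 133.  162.7] F [ 0.3  0.4 -0.4]
```

```bash
python3 - <<'E'
from m import *
s=load('wrist');W=cloud(s);H=cv2.cvtColor(s['frame'],cv2.COLOR_RGB2HSV)
g=(H[...,0]>45)&(H[...,0]<80)&(H[...,1]>120)
e=np.array([.961,.277]);f=np.array([-.277,.961]);c=np.array([624.5,125.5])
def sh(nm,m):
    p=W[m];a=(p[:,:2]-c)@e;b=(p[:,:2]-c)@f
    print(nm,m.sum())
    for lo in range(-44,60,8):
        q=(a>=lo)&(a<lo+8)
        if q.sum()>5: print(lo,q.sum(),'b',np.percentile(b[q],[2,98]).round(1),'z',np.percentile(p[q,2],[5,50,98]).round(1))
sh('grip',g&box(W,(560,700),(60,190),(145,185)))
d=(H[...,2]<90)|(H[...,1]<60)
sh('dark fingers',d&box(W,(560,700),(60,190),(140,200)))
E
```

```text
grip 297
-28 118 b [-2.5  2.3] z [163.  164.  165.7]
-20 58 b [-2.5  2.2] z [163.2 164.3 165.7]
20 69 b [-5.4  8.9] z [166.9 168.8 170.2]
28 52 b [-5.7  8.3] z [167.  168.5 169.8]
dark fingers 377
4 144 b [-13.2  12.7] z [195.6 197.7 199.8]
12 219 b [-11.3  10.6] z [193.6 196.3 199.9]
```

apply_moves:
  targets:
    - [[0,0,-0.1,0,0,0],[0,0,0,0,0,0]]

```text
time_s: 32.75
tcp_pos: [651.1, 133.0, 160.6]
tcp_rot: [[0.735, 0.277, 0.619], [0.211, -0.961, 0.179], [0.644, -0.001, -0.765]]
contact_force: [0.4, -0.4, 0.3]
width: 0.3
grasp_force: 0.0
```

apply_moves:
  targets:
    - [[0,0,-0.1,0,0,0],[0,0,0,0,0,0]]

```text
time_s: 33.0
tcp_pos: [651.2, 133.0, 158.6]
tcp_rot: [[0.735, 0.277, 0.619], [0.211, -0.961, 0.179], [0.644, -0.001, -0.765]]
contact_force: [0.6, -0.1, -0.6]
width: -0.4
grasp_force: 0.0
```

apply_moves:
  targets:
    - [[0,0,-0.1,0,0,0],[0,0,0,0,0,0]]

```text
time_s: 33.25
tcp_pos: [651.1, 132.9, 156.6]
tcp_rot: [[0.735, 0.277, 0.619], [0.211, -0.961, 0.179], [0.644, -0.001, -0.765]]
contact_force: [0.3, 0.8, 0.1]
width: -0.1
grasp_force: 0.0
```

```bash
python3 - <<'E'
from lp import *
look('scene')
s=load('scene');W=cloud(s);F=s['frame'].astype(int);H=cv2.cvtColor(s['frame'],cv2.COLOR_RGB2HSV)
g=(H[...,0]>45)&(H[...,0]<80)&(H[...,1]>120)
m=~g&box(W,(560,690),(90,170),(140,215))
e=np.array([.961,.277]);f=np.array([-.277,.961]);c=np.array([624.5,125.5])
p=W[m];a=(p[:,:2]-c)@e;b=(p[:,:2]-c)@f
for lo in range(142,215,6):
    q=(p[:,2]>=lo)&(p[:,2]<lo+6)
    if q.sum(): print(lo,q.sum(),'a',np.percentile(a[q],[0,50,100]).round(),'b',np.percentile(b[q],[0,50,100]).round())
m=g&box(W,(560,690),(60,190),(145,200));p=W[m];a=(p[:,:2]-c)@e;b=(p[:,:2]-c)@f
print('grip',m.sum(),a.min(),a.max(),b.min(),b.max(),np.percentile(p[:,2],[50,98]))
E
```

```text
scene slope [0.1055 0.0079] brim top z 134.74 n 625 centre [626.2 128.1] 28
grip (array([606.5, 105.6]), array([101.1,  44.8]), 50.3) [164.79868925 173.44128138]
t 33.3 tcp [651.2 132.9 156.7] F [-0.1 -0.5 -0.8]
142 4 a [58. 60. 65.] b [-25. -18.   1.]
166 2 a [5. 5. 5.] b [-3.  1.  4.]
172 1 a [4. 4. 4.] b [-4. -4. -4.]
178 2 a [-6. -3.  0.] b [-7. -5. -3.]
184 7 a [-9.  2. 19.] b [-13. -10.  -3.]
190 10 a [-5.  4. 13.] b [-14. -11.  -5.]
196 7 a [-10.   1.  12.] b [-13. -11.  -7.]
202 1 a [-2. -2. -2.] b [-12. -12. -12.]
208 1 a [3. 3. 3.] b [-9. -9. -9.]
grip 134 -34.76875263966974 29.334466713614425 -11.305055192404362 8.774288937040653 [162.01441017 173.6623717 ]
```

apply_moves:
  targets:
    - [[0.3,0.09,0,0,0,0],[0,0,-0.1,0,0,0],[0,0,0,0,0,0]]

```text
time_s: 33.67
tcp_pos: [657.2, 134.8, 154.5]
tcp_rot: [[0.735, 0.277, 0.619], [0.211, -0.961, 0.179], [0.644, -0.001, -0.765]]
contact_force: [0.1, 0.0, -0.6]
width: 0.1
grasp_force: 0.0
```

apply_moves:
  targets:
    - [[0,0,-0.1,0,0,0],[0,0,0,0,0,0]]

```text
time_s: 33.92
tcp_pos: [657.1, 134.8, 152.7]
tcp_rot: [[0.735, 0.277, 0.619], [0.211, -0.961, 0.179], [0.644, -0.001, -0.765]]
contact_force: [-0.0, -0.4, 0.0]
width: -0.1
grasp_force: 0.0
```

apply_moves:
  targets:
    - [[0,0,-0.1,0,0,0],[0,0,0,0,0,0]]

```text
time_s: 34.17
tcp_pos: [657.5, 134.8, 151.0]
tcp_rot: [[0.734, 0.277, 0.62], [0.211, -0.961, 0.179], [0.645, -0.001, -0.764]]
contact_force: [-0.3, 0.2, 2.5]
width: -0.4
grasp_force: 1.3
```

apply_moves:
  targets:
    - [[0,0,-0.1,0,0,0],[0,0,0,0,0,0]]

```text
time_s: 34.42
tcp_pos: [657.2, 134.7, 148.8]
tcp_rot: [[0.735, 0.277, 0.619], [0.211, -0.961, 0.179], [0.644, -0.001, -0.765]]
contact_force: [-0.6, 0.5, 0.9]
width: 0.0
grasp_force: 0.2
```

apply_moves:
  targets:
    - [[0,0,-0.1,0,0,0],[0,0,0,0,0,0]]

```text
time_s: 34.67
tcp_pos: [656.9, 134.7, 146.3]
tcp_rot: [[0.735, 0.277, 0.618], [0.211, -0.961, 0.179], [0.644, -0.001, -0.765]]
contact_force: [-0.9, 0.1, -0.2]
width: 0.1
grasp_force: 0.0
```

```bash
python3 -c "
from lp import *
look();look('scene')"
```

```text
wrist slope [0.     0.0007] brim top z 125.63 n 13934 centre [623.1 125.8] 309
grip (array([628.9, 126.4]), array([55.4, 78.2]), 16.1) [179.85067947 221.94610437]
t 34.725 tcp [656.9 134.7 146.4] F [ 0.5  1.  -0.1]
scene slope [-0.0018  0.0039] brim top z 127.02 n 630 centre [627.1 128.4] 41
grip (array([610.7, 111.5]), array([87.1, 46.3]), 50.8) [157.1046573  163.06396027]
t 34.775 tcp [656.9 134.7 146.5] F [ 0.5 -0.6 -0.7]
```

The lid snapped home and lies level. I'll back away.

apply_moves:
  targets:
    - [[0,0,0.3,0,0,0],[0,0,0.6,0,0,0],[-0.3,-0.1,0.8,0,0,0],[-0.8,-0.2,0.6,0,0,0],[-0.8,-0.2,0.6,0,0,0],[-0.8,-0.2,0.4,0,0,0],[-0.8,-0.2,0.2,0,0,0],[-0.8,-0.2,0,0,0,0]]

```text
time_s: 35.78
tcp_pos: [570.5, 112.6, 217.2]
tcp_rot: [[0.734, 0.277, 0.62], [0.211, -0.961, 0.179], [0.645, -0.001, -0.764]]
contact_force: [-0.5, 0.2, 0.2]
width: 0.0
grasp_force: 0.0
```

apply_moves:
  targets:
    - [[-0.8,-0.2,0,0,0,0],[-0.8,-0.2,0,0,0,0],[0,0,0,0,0,0],[0,0,0,0,0,0],[0,0,0,0,0,0],[0,0,0,0,0,0]]

```text
time_s: 36.52
tcp_pos: [539.6, 104.9, 216.8]
tcp_rot: [[0.735, 0.277, 0.619], [0.211, -0.961, 0.179], [0.645, -0.001, -0.765]]
contact_force: [0.0, 1.0, 0.3]
width: 0.2
grasp_force: 0.0
```

```bash
python3 - <<'E'
from lp import *
look()
s=load('wrist');W=cloud(s)
m=box(W,(560,700),(40,210),(114,123))&(s['frame'].max(2)<75)
if m.sum()>50: print('collar',circ(W[m][:,:2]),m.sum())
look('scene');look('top')
W=cloud(load('scene'))
r=W[box(W,(490,540),(-375,-305),(228,300))];print('ring region',len(r),r.min(0).round(),r.max(0).round(),np.median(r,0).round())
E
```

```text
wrist slope [-0.0001  0.0002] brim top z 125.66 n 14427 centre [623.7 125.9] 325
grip (array([624.2, 126.4]), array([64.2, 16. ]), 16.2) [158.35892013 159.48815086]
t 36.575 tcp [539.5 104.9 216.8] F [-0.6 -0.  -1. ]
scene slope [-0.003   0.0007] brim top z 126.71 n 665 centre [626.5 128.1] 41
grip (array([623.1, 125.9]), array([62.7, 21.3]), 21.5) [157.48128582 162.28506521]
t 36.625 tcp [539.4 104.8 216.8] F [-0.1 -0.1  0. ]
top slope [ 0.0051 -0.008 ] brim top z 125.46 n 438 centre [625.5 126.9] 32
grip (array([615.9, 123.2]), array([52.1, 15.4]), 16.6) [156.60639829 161.79318082]
t 36.675 tcp [539.3 104.9 216.8] F [-0.4 -0.6 -0.1]
ring region 129 [ 506. -365.  229.] [ 539. -319.  290.] [ 521. -345.  277.]
```

The lid is level (slope about 0), its brim is at rim height and centred, and the ladle's ring is still on the hook. I'll hand the job in.

```bash
python3 -c "
from plant import ctrl
print(ctrl.close_job())"
```

```text
the job is handed in; nothing more can be done
None
```

The ladle hangs by its ring on the free hook, and the green lid is snapped home and level on the olive pot by my last measurements. The job was handed in at about 37 s; the verdict was not returned.

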